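Put the seasonings away in reverse order

ROBOT

A 7-joint arm with a two-finger parallel gripper is mounted at the origin on the work surface. World frame = base frame: x ahead of the robot, y to its left, z up, the work surface at z = 0. Lengths are in m, angles in rad, forces in N, time in s.
With the tool pointing down it reaches from about 0.35 to 0.9 m from the base axis. Payload 8.1 kg.
Tool frame: the origin (TCP) lies midway between the tips of the shut fingers; the grasp point (between the pads) lies 19 mm behind it (arm.hold_point_z is the distance from the TCP to the grasp point, in m); z points along the fingers, y is the direction in which the jaws open and shut (so a half turn about z gives the same grasp; the last joint's range is limited). The gripper opens to 92 mm and grips with 3 to 60 N. Pads are 19 mm wide; open, the fingers measure 130 mm over their backs; the gripper's body (75 mm by 190 mm) begins 47 mm behind the grasp point.
Start: joints at [-1.334, 0.434, 0.025, 1.573, -0.012, 1.134, -0.075], TCP at [0.208, 0.589, 0.227] pointing down, gripper open.
Joint ranges: [-2.62, 2.62], [-0.44, 2.09], [-1.27, 1.32], [0.08, 2.57], [-1.32, 4.46], [0.12, 2], [-2.74, 2.74]. Speed limits (rad/s): [2.22, 2.22, 3.01, 3.01, 3.14, 3.14, 3.14].

INTERFACE

Orientations are given as a rotation vector (axis times angle).
In Python, from cell import arm gives the robot as it stands.
- The arm moves only by the shell command python3 -m pendant 'ROWS' [FORCE]. ROWS is JSON, a list of rows, each a list of 3 entries, a list of its own where there are three numbers: the shift along the tool's x, y, z in m, then the turn, a rotation vector about the tool's x, y, z in degrees, then the finger opening in m, from 0 to 0.0918. A call has 1 to 10 rows; each row shifts and turns the commanded pose from where the row before left it, along the tool's axes as they then stand; what a row does not reach is not made up. A row lasts 1/8 s, in which the tool goes at most 62.5 mm and 10.7 degrees, less where a joint would pass 70% of its speed; a pose out of reach is approached as far as the arm can. A call with a gripper value outside its range is refused whole. The fingers move at their own pace and stop on an object; FORCE is the grip in N (left out, the last holds). Time passes only in rows, so rows that do not move let the fingers close. It gives the time, the measured TCP pose, the force and the opening at its end, in the units of the state.
- arm.observe(): the state, without advancing time (a new reading comes with each control period).
- arm.get_image(name): name is "scene" or "top" or "wrist"; returns (picture, depth): 420x560x3 uint8, red, green, blue; 420x560 float32, m along the optical axis (not along the pixel's ray), 0 where there is no reading.
- arm.camera_params(name): a dict with "fovy" (degrees; the focal length in pixels is half the picture's height over the tangent of half this angle, whatever the lens; pixels are square), "cx", "cy" (the principal point, pixels), "rvec" (rotation vector, rad) and "tvec" (3), from world to camera coordinates, as OpenCV has them; the wrist camera has in their place "mount" (4x4, takes a point from camera to tool coordinates, whose origin is the TCP and whose axes are the flange's). Camera axes: x right, y down, z forward; pixel columns grow to the right and rows downward; lengths in m; the calibration is good to about 2 mm. A picture is of the moment at which its call begins: read the wrist's pose just before it. camera_params takes no time and is no camera call.
- arm.sign_off(): hands the job in, once; it reports no verdict.
Trained networks look in the newest picture that a camera, given by its name, has taken for a name from the list of things; names that differ only in an ending like _2 or _b are one class to them, and where a whole thing is asked for, a point or a joint stands for the part that bears it (a point fixed in the world has none). Each returns a list of dicts, best first, with "conf" (0 to 1); they miss things now and then, are a little off and sometimes report something else, mostly with a low value. They report only what shows in the picture. A call takes as long as a camera call. They do not tell look-alikes from the thing itself.
- arm.look_for(camera, label): "rect" ([centre column, centre row, width, height] in pixels, round what is visible of it).
- arm.masks_of(camera, label): "pixels" (420x560 bool, what is visible of it) and "rect" ([centre column, centre row, width, height] in pixels, round what is visible of it).
The state is a dict: "clock": time; "joints": joint angles; "dq": joint speeds; "joint_efforts": joint torques, N m; "position": TCP position; "ee_rot": TCP orientation; "force": force on the tool from outside, world axes, zero at the start; "ft_torque": the same for the moment, N m; "width": opening from 0.0 (shut) to 1.0 (fully open).
Only numpy, scipy, OpenCV 4.12 (cv2) and the standard library are available. Lean on these libraries where they do the work, as an engineer would, in place of code of your own. Each camera call takes 0.05 s, during which the arm holds its last target.

TASK

The cook now works from the other side of the island: move the pepper mill, salt shaker, spice jar and tea tin from the steel tray into the grey drawer insert in reverse order, one to a well, so that (as the robot sees it) what starts leftmost on the tray ends rightmost in the insert, the second from the left ends second from the right, and so on. Each must stand upright, flat on the floor of its well; set them down without dropping or tipping any, and leave the tumbler, the grater and the bowl where they are.

Things in the scene. Friction and masses are not known exactly. Their poses are not given: they have to be found in the camera images.
- mill_mid (a point): Pepper mill of dark turned wood with a small steel ball on top, the tallest of the four things: 84 mm tall, foot 44 mm across, straight round middle 36 mm across between 20 and 58 mm above its foot, head 42 mm across. About 120 g. Its point is its centre, half-way up; z is its upright axis. It starts on the cork pad 'pad_round'.
- shaker_mid (a point): Salt shaker: round white ceramic body 40 mm across, shiny domed steel cap, 68 mm tall; straight sides up to 50 mm. About 130 g. Its point is its centre, half-way up; z is its upright axis. It starts on the cork pad 'pad_square'.
- jar_mid (a point): Squat spice jar: round white ceramic body 48 mm across with a flat pale wooden lid (fixed on, 49 mm across), 50 mm tall in all. About 160 g. Its point is its centre, half-way up; z is its upright axis. It starts on the cork pad 'pad_hex'.
- tin_mid (a point): Square metal tea tin: body 42 x 42 mm, dark lid 44 x 44 mm (fixed on, its top 12 mm), 62 mm tall in all; x and y axes square to its sides. About 110 g. Its point is its centre, half-way up; z is its upright axis. It starts on the cork pad 'pad_cross'.
- tray: Fixed flat steel tray with a wire handle at each end, 94 x 342 mm, 8 mm thick, on the worktop. Origin at the centre of its underside; its long side runs along its y axis (robot's left to right, y to the left, within about 7 degrees). Four cork pads lie on it in a row at y = -120, -40, +40, +120 mm; pads are fixed, 4 mm thick, so the things on them start standing 12 mm above the worktop. Either the tray or the insert is the row nearer the robot.
- insert: Fixed grey drawer insert, a block 94 x 342 mm, 14 mm tall. Origin at the centre of its underside; its long side runs along its y axis (y to the robot's left, within about 7 degrees). In its top are four square wells in a row, centred at x = 0 and y = -120, -40, +40, +120 mm, each 68 x 68 mm and 8 mm deep (well floor 6 mm above the worktop). Empty at the start.
- pad_round: Fixed round cork pad, 68 mm across, on the tray under the pepper mill at the start; origin at the centre of its underside. It only shows where the mill began.
- pad_square: Fixed square cork pad, 66 mm, under the salt shaker at the start; origin at the centre of its underside.
- pad_hex: Fixed six-sided cork pad, 68 mm across flats, under the spice jar at the start; origin at the centre of its underside.
- pad_cross: Fixed cross-shaped cork pad (a 70 mm square with its corners notched), under the tin at the start; origin at the centre of its underside.
- tumbler: Bystander: clear glass tumbler, 76 mm across, 85 mm tall, to the robot's left; origin under its centre. Leave it alone.
- grater: Bystander: upright steel kitchen grater with a black foot 70 x 95 mm and black handle, 178 mm tall, to the robot's left; origin under its centre. Leave it alone.
- bowl: Bystander: white bowl 124 mm across, 55 mm tall, to the robot's right; origin under its centre. Leave it alone.
Not all that is in view belongs to the job. What is shaped like the part that bears mill_mid but orange or red is not meant.

How it is judged:
At the end, for the whole second after the job is handed in: Each of the four things stands upright (within 0.1 rad) and at rest on the floor of a well of the insert (height within 4 mm, centre within 15 mm of the well's centre in x and in y), in the mirrored place of its start: the thing that began on the tray at place y stands in the well at -y (x of mill_mid in the frame of insert between -0.015 and 0.015 m and z of mill_mid in the frame of insert between 0.044 and 0.052 m and angle between each of mill_mid, shaker_mid, jar_mid, tin_mid's own z axis and vertical below 0.1 rad and linear speed of each of mill, shaker, jar, tin below 0.02 m/s and ((y of pad_round in the frame of tray between -0.14 and -0.1 m and y of mill_mid in the frame of insert between 0.105 and 0.135 m) or (y of pad_round in the frame of tray between -0.06 and -0.02 m and y of mill_mid in the frame of insert between 0.025 and 0.055 m) or (y of pad_round in the frame of tray between 0.02 and 0.06 m and y of mill_mid in the frame of insert between -0.055 and -0.025 m) or (y of pad_round in the frame of tray between 0.1 and 0.14 m and y of mill_mid in the frame of insert between -0.135 and -0.105 m)) and x of shaker_mid in the frame of insert between -0.015 and 0.015 m and z of shaker_mid in the frame of insert between 0.036 and 0.044 m and ((y of pad_square in the frame of tray between -0.14 and -0.1 m and y of shaker_mid in the frame of insert between 0.105 and 0.135 m) or (y of pad_square in the frame of tray between -0.06 and -0.02 m and y of shaker_mid in the frame of insert between 0.025 and 0.055 m) or (y of pad_square in the frame of tray between 0.02 and 0.06 m and y of shaker_mid in the frame of insert between -0.055 and -0.025 m) or (y of pad_square in the frame of tray between 0.1 and 0.14 m and y of shaker_mid in the frame of insert between -0.135 and -0.105 m)) and x of jar_mid in the frame of insert between -0.015 and 0.015 m and z of jar_mid in the frame of insert between 0.027 and 0.035 m and ((y of pad_hex in the frame of tray between -0.14 and -0.1 m and y of jar_mid in the frame of insert between 0.105 and 0.135 m) or (y of pad_hex in the frame of tray between -0.06 and -0.02 m and y of jar_mid in the frame of insert between 0.025 and 0.055 m) or (y of pad_hex in the frame of tray between 0.02 and 0.06 m and y of jar_mid in the frame of insert between -0.055 and -0.025 m) or (y of pad_hex in the frame of tray between 0.1 and 0.14 m and y of jar_mid in the frame of insert between -0.135 and -0.105 m)) and x of tin_mid in the frame of insert between -0.015 and 0.015 m and z of tin_mid in the frame of insert between 0.033 and 0.041 m and ((y of pad_cross in the frame of tray between -0.14 and -0.1 m and y of tin_mid in the frame of insert between 0.105 and 0.135 m) or (y of pad_cross in the frame of tray between -0.06 and -0.02 m and y of tin_mid in the frame of insert between 0.025 and 0.055 m) or (y of pad_cross in the frame of tray between 0.02 and 0.06 m and y of tin_mid in the frame of insert between -0.055 and -0.025 m) or (y of pad_cross in the frame of tray between 0.1 and 0.14 m and y of tin_mid in the frame of insert between -0.135 and -0.105 m))); the robot touches nothing.
It fails at once if the tumbler, the grater or the bowl is moved more than 30 mm (distance of any of tumbler, grater, bowl from where it was at the start of the episode above 0.03 m).
It fails at once if one of the four things is tipped over (tilted more than 0.8 rad) (angle between any of mill_mid, shaker_mid, jar_mid, tin_mid's own z axis and vertical above 0.8 rad).
It fails at once if one of the four things is dropped (moves free of the fingers at more than 0.7 m/s, a fall of about 25 mm) ((linear speed of mill above 0.7 m/s and contact force between mill and the fingers below 0.05 N) or (linear speed of shaker above 0.7 m/s and contact force between shaker and the fingers below 0.05 N) or (linear speed of jar above 0.7 m/s and contact force between jar and the fingers below 0.05 N) or (linear speed of tin above 0.7 m/s and contact force between tin and the fingers below 0.05 N)).
It also fails if it takes over 96 s, if anything falls off the work surface, if the arm or the gripper's body presses on something with over 40 N, if the wrist force passes 120 N, or if a joint passes its speed limit or range.

## Working session

There is one attempt and no reset: what is moved stays moved. The work goes in short steps, Python scripts to look and compute and a shell command to move; the robot and the scene stay as the last step left them, time stands still between calls to the robot, and variables do not carry over. Pictures are saved under pics/ and viewed, and the job is handed in when it is done.

```bash
ls; mkdir -p pics; python3 - <<'E'
from cell import arm
import cv2
print(arm.observe(), arm.hold_point_z)
for n in ("scene","top"):
    im,d=arm.get_image(n); cv2.imwrite(f"pics/{n}0.png",im[:,:,::-1]); print(n,arm.camera_params(n))
print(arm.camera_params("wrist"))
E
```

```text
pics
{'clock': 0.0, 'joints': array([-1.33362835,  0.43523658,  0.02498094,  1.5741018 , -0.01163262,
        1.13399488, -0.07510537]), 'dq': array([-0.0009599 ,  0.00058309,  0.00081179,  0.00059428,  0.00110403,
       -0.00101289, -0.00113673]), 'joint_efforts': array([ 1.52048106e-03, -6.67865038e+01,  9.85623635e-01, -3.14449346e+01,
       -6.04663719e-02,  4.29621502e-02,  1.73947656e-04]), 'position': array([0.20816943, 0.58876688, 0.22593479]), 'ee_rot': array([-5.31266014e-01, -3.09619126e+00,  2.49439902e-03]), 'force': array([-0.32124081, -0.37839027, -0.14385139]), 'ft_torque': array([-0.00277307, -0.01781498, -0.00840911]), 'width': 1.0003958083622744} 0.0188
scene {'fovy': 47.27096927364644, 'cx': 279.7540951411703, 'cy': 205.01842467203036, 'rvec': array([ 1.52823426,  1.95849001, -0.89578652]), 'tvec': array([ 0.12703925, -0.28309222,  1.55263303])}
top {'fovy': 49.55407995259428, 'cx': 284.23919363381077, 'cy': 208.54833375688355, 'rvec': array([ 2.21197143, -2.14695924,  0.09481183]), 'tvec': array([-0.01871452,  0.49995347,  1.07651355])}
{'fovy': 69.0626507313156, 'cx': 280.0482621915748, 'cy': 212.76178093426097, 'mount': array([[ 2.34517422e-04, -9.61374571e-01, -2.75243308e-01,
         7.28350044e-02],
       [ 9.99999862e-01,  3.54594408e-04, -3.86496800e-04,
         4.44365367e-05],
       [ 4.69167933e-04, -2.75243179e-01,  9.61374522e-01,
        -1.57893006e-01],
       [ 0.00000000e+00,  0.00000000e+00,  0.00000000e+00,
         1.00000000e+00]])}
```

View pics/scene0.png

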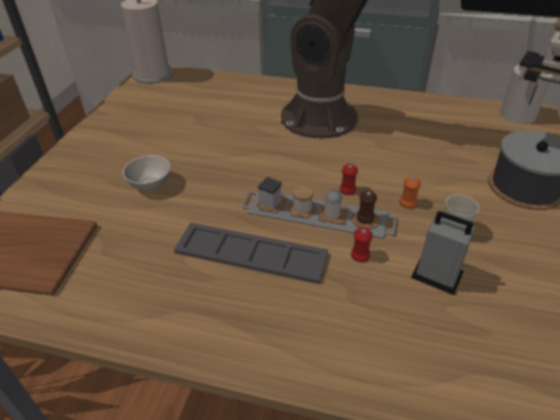

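View pics/top0.png

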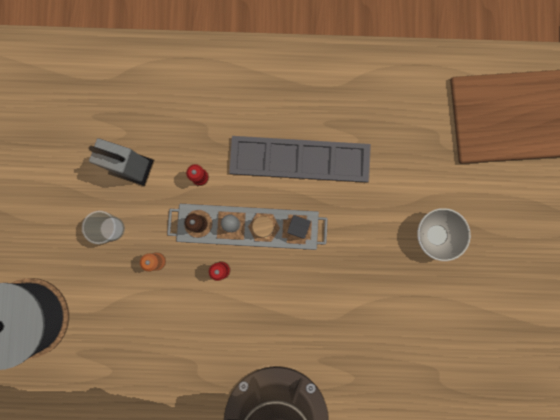

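The scene view has the robot at the back. The top view shows the tray nearer the robot, with mill (195,223), shaker (230,225), jar (263,226) and tin (298,228) from left to right. The insert is beyond it at about (300,159). Red look-alikes stand at (197,175) and (219,271), and an orange one at (150,262). Next I'll measure.

```bash
cat > h.py <<'E'
from cell import arm
import numpy as np, cv2
from scipy.spatial.transform import Rotation as R
def cam(n):
    p=arm.camera_params(n); f=210/np.tan(np.radians(p['fovy']/2)); return p,f
def T_wc(n,st=None):
    p,f=cam(n)
    if n=="wrist":
        T=np.eye(4);T[:3,:3]=R.from_rotvec(st['ee_rot']).as_matrix();T[:3,3]=st['position']
        return T@p['mount']
    W=np.eye(4);W[:3,:3]=R.from_rotvec(p['rvec']).as_matrix();W[:3,3]=p['tvec']
    return np.linalg.inv(W)
def cloud(n,d,st=None):
    p,f=cam(n);v,u=np.mgrid[:420,:560]
    P=np.stack([(u-p['cx'])/f*d,(v-p['cy'])/f*d,d],-1)
    T=T_wc(n,st);return P@T[:3,:3].T+T[:3,3]
def proj(n,X,st=None):
    p,f=cam(n);T=np.linalg.inv(T_wc(n,st));c=np.asarray(X)@T[:3,:3].T+T[:3,3]
    return np.stack([c[...,0]/c[...,2]*f+p['cx'],c[...,1]/c[...,2]*f+p['cy']],-1)
E
python3 - <<'E'
from h import *
im,d=arm.get_image("top"); C=cloud("top",d)
print("tcp px",proj("top",[0.208,0.589,0.226]), (d==0).mean())
for l in ["mill_mid","shaker_mid","jar_mid","tin_mid","tray","insert","pad_round","pad_square","pad_hex","pad_cross","tumbler","grater","bowl"]:
    for m in arm.masks_of("top",l)[:3]:
        px=m['pixels']&(d>0); P=C[px]
        if len(P)==0: continue
        zt=np.percentile(P[:,2],95); t=P[P[:,2]>zt-0.006]
        print(l,round(m['conf'],2),np.round(m['rect']),"ztop",zt.round(4),"topmid",((t.max(0)+t.min(0))/2).round(4)[:2], "mean",P.mean(0).round(4))
        if l in("tray","insert"):
            pts=P[:,:2][(P[:,2]>0.004)&(P[:,2]<0.02)].astype(np.float32); print(cv2.minAreaRect(pts))
E
```

```text
tcp px [-30.47414936 342.84071838] 0.003937074829931973
mill_mid 0.78 [198. 225.  28.  22.] ztop 0.0934 topmid [0.458  0.2014] mean [0.4577 0.1979 0.0699]
mill_mid 0.75 [152. 263.  26.  16.] ztop 0.0811 topmid [0.3649 0.3001] mean [0.3663 0.2964 0.0595]
mill_mid 0.68 [198. 175.  24.  25.] ztop 0.0808 topmid [0.5751 0.2056] mean [0.5704 0.2024 0.0596]
shaker_mid 0.6 [232. 226.  21.  19.] ztop 0.0811 topmid [0.4597 0.1215] mean [0.4585 0.1184 0.0708]
jar_mid 0.82 [267. 227.  24.  21.] ztop 0.0644 topmid [0.4549 0.0443] mean [0.4542 0.0441 0.0579]
jar_mid 0.5 [120. 160.  67.  39.] ztop 0.1763 topmid [0.5938 0.3725] mean [0.5876 0.363  0.1055]
tin_mid 0.88 [300. 225.  18.  19.] ztop 0.0765 topmid [ 0.4558 -0.0388] mean [ 0.4559 -0.0388  0.0734]
tray 0.74 [247. 228. 161.  44.] ztop 0.0112 topmid [0.4555 0.0841] mean [0.4555 0.0882 0.0075]
((0.45535096526145935, 0.08429259806871414), (0.38562077283859253, 0.09488622099161148), 88.42158508300781)
tray 0.26 [445. 235.  49.  54.] ztop 0.0543 topmid [ 0.4483 -0.3786] mean [ 0.4499 -0.388   0.0255]
((0.44961607456207275, -0.37813031673431396), 
[... 466 characters left out ...]
21]
pad_square 0.96 [231. 227.  26.  28.] ztop 0.0162 topmid [0.4565 0.1239] mean [0.4507 0.1221 0.0123]
pad_hex 0.6 [262. 228.  30.  26.] ztop 0.0159 topmid [0.4549 0.044 ] mean [0.4536 0.0412 0.0129]
pad_cross 0.8 [296. 229.  30.  27.] ztop 0.0167 topmid [ 0.4524 -0.0353] mean [ 0.4456 -0.0313  0.0135]
pad_cross 0.48 [120. 162.  66.  45.] ztop 0.1764 topmid [0.5938 0.3743] mean [0.5869 0.363  0.1087]
tumbler 0.59 [105. 229.  46.  33.] ztop 0.0854 topmid [0.4407 0.4152] mean [0.4409 0.4217 0.0445]
grater 0.89 [122. 161.  68.  46.] ztop 0.1764 topmid [0.5938 0.3743] mean [0.5865 0.3622 0.109 ]
bowl 0.64 [445. 235.  55.  52.] ztop 0.0543 topmid [ 0.4503 -0.3784] mean [ 0.45   -0.3877  0.0254]
```

```bash
python3 -m pendant '[[[-0.034,-0.040,-0.003],[0,0,0],0.0918],[[-0.034,-0.040,-0.003],[0,0,0],0.0918],[[-0.034,-0.040,-0.003],[0,0,0],0.0918],[[-0.034,-0.040,-0.003],[0,0,0],0.0918],[[-0.034,-0.040,-0.003],[0,0,0],0.0918],[[-0.034,-0.040,-0.003],[0,0,0],0.0918],[[-0.034,-0.040,-0.003],[0,0,0],0.0918],[[-0.034,-0.040,-0.003],[0,0,0],0.0918],[[-0.034,-0.040,-0.003],[0,0,0],0.0918],[[-0.034,-0.040,-0.003],[0,0,0],0.0918]]' 25
python3 -m pendant '[[[0,0,0],[0,0,10.3],0.0918],[[0,0,0],[0,0,10.3],0.0918],[[0,0,0],[0,0,10.3],0.0918],[[0,0,0],[0,0,10.3],0.0918],[[0,0,0],[0,0,10.3],0.0918],[[0,0,0],[0,0,10.3],0.0918],[[0,0,0],[0,0,10.0],0.0918],[[0,0,0],[0,0,0],0.0918]]'
```

```text
clock: 2.05
position: [0.396, 0.0972, 0.2572]
ee_rot: [0.531, 3.096, 0.002]
force: [1.0, 0.9, 0.4]
width: 1.003
clock: 3.05
position: [0.3956, 0.0988, 0.2569]
ee_rot: [2.245, 2.198, 0.001]
force: [0.9, -0.1, -0.1]
width: 0.999
```

```bash
python3 - <<'E'
from h import *
st=arm.observe(); im,d=arm.get_image("wrist"); cv2.imwrite("pics/w1.png",im[:,:,::-1]); C=cloud("wrist",d,st)
np.savez("w1.npz",im=im,C=C)
for l in ["mill_mid","shaker_mid","jar_mid","tin_mid","insert","tray"]:
    for m in arm.masks_of("wrist",l)[:2]:
        px=m['pixels']&(d>0); P=C[px]
        if len(P)<20: continue
        zt=np.percentile(P[:,2],95); t=P[P[:,2]>zt-0.006]
        print(l,round(m['conf'],2),np.round(m['rect']),"ztop",zt.round(4),"topmid",((t.max(0)+t.min(0))/2).round(4)[:2], "mean",P.mean(0).round(4))
        if l=="tin_mid" or l=="insert": print(cv2.minAreaRect(t[:,:2].astype(np.float32)))
E
```

```text
mill_mid 0.91 [240. 154.  42.  44.] ztop 0.0806 topmid [0.3485 0.1437] mean [0.351  0.1452 0.0663]
mill_mid 0.81 [246.  17.  46.  32.] ztop 0.0772 topmid [0.3659 0.2859] mean [0.3676 0.2865 0.0436]
shaker_mid 0.97 [335. 170.  42.  44.] ztop 0.0802 topmid [0.4606 0.121 ] mean [0.4579 0.1232 0.069 ]
jar_mid 0.86 [326. 228.  42.  44.] ztop 0.0632 topmid [0.455  0.0452] mean [0.4533 0.0493 0.0568]
tin_mid 0.78 [327. 290.  33.  58.] ztop 0.0751 topmid [0.4416 0.0287] mean [ 0.4558 -0.0239  0.0529]
((0.43021807074546814, 0.02572973072528839), (0.030545756220817566, 0.19642215967178345), 18.354658126831055)
insert 0.8 [452. 217.  88. 125.] ztop 0.0152 topmid [0.5624 0.0449] mean [0.6271 0.0615 0.0108]
((0.5601010322570801, 0.04548034816980362), (0.17596034705638885, 0.23477956652641296), 88.3515853881836)
insert 0.22 [328. 290.  33.  59.] ztop 0.0746 topmid [ 0.4564 -0.038 ] mean [ 0.4567 -0.0259  0.0454]
((0.4486599862575531, -0.04198990389704704), (0.026433585211634636, 0.05630243197083473), 29.344627380371094)
tray 0.77 [326. 176.  81. 284.] ztop 0.0104 topmid [0.4544 0.0835] mean [0.4558 0.1374 0.0084]
tray 0.72 [328. 290.  32.  57.] ztop 0.0752 topmid [0.4398 0.0323] mean [ 0.4557 -0.022   0.055 ]
```

View pics/w1.png

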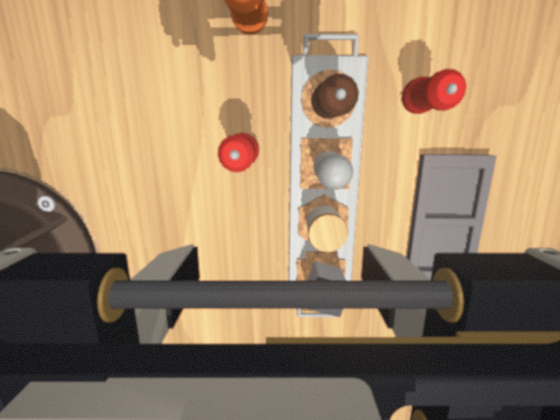

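The wrist view looks along the tray: mill (335,95), shaker (335,170), jar (328,230). The tin is partly hidden behind the finger mechanism. The red look-alikes are at (240,153) and (435,92). I'll take finer fits of each thing's centre next.

```bash
python3 - <<'E'
from h import *
Z=np.load("w1.npz");C=Z['C']
im,d=arm.get_image("top");T=cloud("top",d)
for nm,c,h in [("mill",(0.459,0.202),96),("shaker",(0.459,0.122),80),("jar",(0.455,0.0445),62),("tin",(0.456,-0.039),74)]:
    for k,cl in (("w",C),("t",T)):
        P=cl.reshape(-1,3);P=P[np.hypot(P[:,0]-c[0],P[:,1]-c[1])<0.036]
        for lo,hi in ((.055,.11),(h/1000-.022,h/1000-.008),(h/1000-.006,h/1000+.02)):
            s=P[(P[:,2]>lo)&(P[:,2]<hi)]
            if len(s)<8: print(nm,k,lo,len(s));continue
            print(nm,k,(round(lo,3),round(hi,3)),len(s),"bbox",s[:,:2].min(0).round(4),s[:,:2].max(0).round(4),"mid",((s.min(0)+s.max(0))/2).round(4)[:2],"mean",s.mean(0).round(4),[np.round(q,3) for q in cv2.minAreaRect(s[:,:2].astype(np.float32))] if nm=="tin" else "")
cv2.imwrite("pics/tin.png",cv2.resize(im[190:265,165:345,::-1],None,fx=4.4,fy=4.4,interpolation=cv2.INTER_CUBIC))
E
```

```text
mill w (0.055, 0.11) 1374 bbox [0.4384 0.1815] [0.4791 0.2219] mid [0.4588 0.2017] mean [0.4575 0.2012 0.0885] 
mill w (0.074, 0.088) 511 bbox [0.4384 0.1815] [0.4791 0.2219] mid [0.4588 0.2017] mean [0.4556 0.2003 0.0846] 
mill w (0.09, 0.116) 612 bbox [0.444  0.1871] [0.4737 0.2159] mid [0.4589 0.2015] mean [0.459  0.2016 0.0915] 
mill t 0.055 0
mill t 0.07400000000000001 0
mill t 0.09 0
shaker w (0.055, 0.11) 1029 bbox [0.4405 0.1004] [0.4804 0.1405] mid [0.4605 0.1205] mean [0.4586 0.1222 0.0753] 
shaker w (0.058, 0.072) 240 bbox [0.4405 0.1004] [0.4804 0.1405] mid [0.4605 0.1205] mean [0.4558 0.1239 0.0691] 
shaker w (0.074, 0.1) 683 bbox [0.4443 0.104 ] [0.4768 0.1378] mid [0.4606 0.1209] mean [0.4599 0.1212 0.078 ] 
shaker t 0.055 3
shaker t 0.058 0
shaker t 0.074 2
jar w (0.055, 0.11) 1187 bbox [0.4315 0.0204] [0.4785 0.0688] mid [0.455  0.0446] mean [0.4547 0.0458 0.0618] 
jar w (0.04, 0.054) 98 bbox [0.431  0.0431] [0.4743 0.0682] mid [0.4526 0.0557] mean [0.4489 0.0623 0.0463] 
jar w (0.056, 0.082) 1180 bbox [0.4315 0.0204] [0.4785 0.0688] mid [0.455  0.0446] mean [0.4548 
[... 499 characters left out ...]
] mid [ 0.459  -0.0183] mean [ 0.4546 -0.0171  0.0576] [array([ 0.459, -0.018]), array([0.01 , 0.037]), np.float64(88.064)]
tin w (0.068, 0.094) 160 bbox [ 0.4322 -0.0652] [ 0.474  -0.0125] mid [ 0.4531 -0.0389] mean [ 0.4573 -0.0546  0.0739] [array([ 0.457, -0.039]), array([0.046, 0.041]), np.float64(76.528)]
tin t (0.055, 0.11) 369 bbox [ 0.4297 -0.0639] [ 0.4818 -0.0116] mid [ 0.4558 -0.0377] mean [ 0.4559 -0.0383  0.0733] [array([ 0.456, -0.038]), array([0.044, 0.044]), np.float64(72.945)]
tin t 0.052 0
tin t (0.068, 0.094) 367 bbox [ 0.4297 -0.0639] [ 0.4818 -0.0116] mid [ 0.4558 -0.0377] mean [ 0.4561 -0.0383  0.0734] [array([ 0.456, -0.039]), array([0.044, 0.044]), np.float64(73.004)]
```

View pics/tin.png

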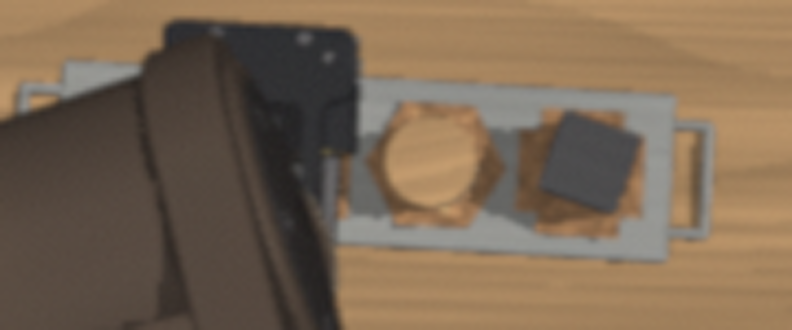

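```bash
python3 -m pendant '[[[0.026,0.015,0.02],[0,0,0],0.0918],[[0.026,0.015,0.02],[0,0,0],0.0918],[[0.026,0.015,0.02],[0,0,0],0.0918],[[0.026,0.016,0.02],[0,0,0],0.0918],[[0,0,0],[0,0,0],0.0918],[[0,0,0],[0,0,0],0.0918]]'
python3 - <<'E'
from h import *
st=arm.observe(); im,d=arm.get_image("wrist"); cv2.imwrite("pics/w2.png",im[:,:,::-1]); print(st['position'],proj("wrist",[0.4588,0.2016,0.096],st))
E
```

```text
clock: 4.2
position: [0.4586, 0.2008, 0.1768]
ee_rot: [2.246, 2.196, -0.001]
force: [0.2, 0.0, 0.5]
width: 0.998
[0.45864479 0.20076376 0.17680581] [278.7479771  217.99439466]
```

View pics/w2.png

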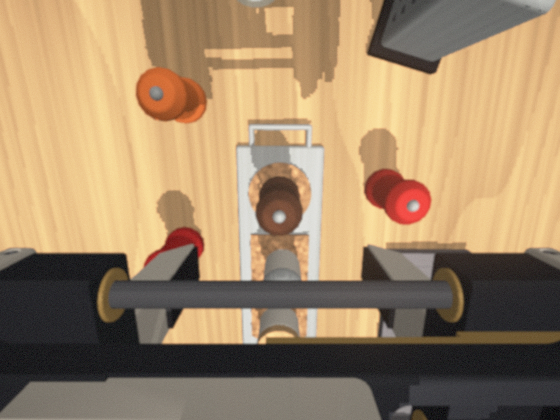

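The mill's ball is at (279,217), where I predicted it. Descend and grip.

```bash
python3 -m pendant '[[[0,0,0.029],[0,0,0],0.0918],[[0,0,0.029],[0,0,0],0.0918],[[0,0,0.029],[0,0,0],0.0918],[[0,0,0.029],[0,0,0],0.0918],[[0,0,0.029],[0,0,0],0.0918],[[0,0,0],[0,0,0],0.0918]]'
python3 -m pendant '[[[0,0,0],[0,0,0],0.03],[[0,0,0],[0,0,0],0.025],[[0,0,0],[0,0,0],0.025],[[0,0,0],[0,0,0],0.025],[[0,0,0],[0,0,0],0.025],[[0,0,0],[0,0,0],0.025]]' 25
```

```text
clock: 5.0
position: [0.4578, 0.2002, 0.0311]
ee_rot: [-2.246, -2.195, 0.004]
force: [0.1, -0.4, 0.1]
width: 1.0
clock: 5.75
position: [0.4587, 0.2015, 0.0318]
ee_rot: [-2.246, -2.197, 0.0]
force: [-1.0, -0.6, 1.7]
width: 0.428
```

```bash
python3 -m pendant '[[[0,0,0],[0,0,0],0.025],[[0,0,0],[0,0,0],0.025],[[0,0,0],[0,0,0],0.025]]' 25
python3 -m pendant '[[[0,0,-0.015],[0,0,0],0.025],[[0,0,-0.025],[0,0,0],0.025],[[0,0,0],[0,0,0],0.025]]'
```

```text
clock: 6.12
position: [0.4588, 0.2014, 0.0317]
ee_rot: [-2.246, -2.197, 0.0]
force: [0.4, 0.3, 2.5]
width: 0.43
clock: 6.5
position: [0.4602, 0.202, 0.0738]
ee_rot: [2.245, 2.196, 0.006]
force: [1.0, -0.6, -2.2]
width: 0.428
```

```bash
python3 -m pendant '[[[0,0,-0.03],[0,0,0],0.025],[[0,0,-0.03],[0,0,0],0.025],[[0,0,-0.03],[0,0,0],0.025],[[0,0,0],[0,0,0],0.025]]'
python3 - <<'E'
from h import *
st=arm.observe(); im,d=arm.get_image("wrist"); im2,_=arm.get_image("scene")
cv2.imwrite("pics/w3.png",np.hstack([im,im2])[:,:,::-1][:, :])
p=proj("scene",st['position']).astype(int);print(p)
c=im2[max(0,p[1]-70):p[1]+70,p[0]-90:p[0]+90]
a=cv2.resize(c,(540,420),interpolation=cv2.INTER_CUBIC)
cv2.imwrite("pics/w3.png",np.hstack([cv2.resize(im[150:420,150:410],(260,270)),cv2.resize(a,(347,270))])[:,:,::-1]);print(st['position'])
E
```

```text
clock: 7.0
position: [0.4599, 0.202, 0.1634]
ee_rot: [2.245, 2.196, 0.006]
force: [0.8, 0.4, -2.4]
width: 0.428
[372 169]
[0.45993856 0.20196947 0.16339217]
```

View pics/w3.png

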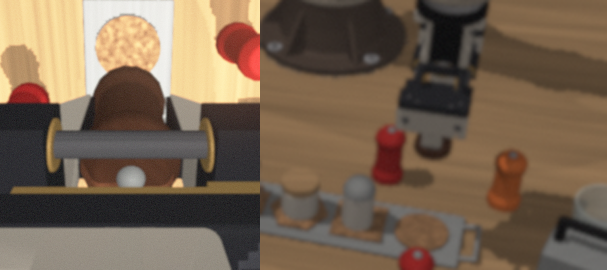

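```bash
python3 - <<'E'
from h import *
st=arm.observe()
Rm=R.from_rotvec(st['ee_rot']).as_matrix()
for z in (-0.067,-.063,-.059,0.0168):
    print(z,proj("wrist",st['position']+Rm@np.array([0,0,z]),st))
im,d=arm.get_image("wrist");C=cloud("wrist",d,st)
L=(C-st['position'])@Rm  # tool coords
m=(np.abs(L[...,0])<.035)&(np.abs(L[...,1])<.03)&(L[...,2]>-.075)&(L[...,2]<.04)&(d>0)
P=L[m]
# foot portion
for lo,hi in((-.07,-.06),(-.06,-.05),(0,.01),(.01,.03)):
    s=P[(P[:,2]>lo)&(P[:,2]<hi)]
    if len(s): print(lo,hi,len(s),s.min(0).round(4),s.max(0).round(4))
E
```

```text
-0.067 [277.1542382  342.45861223]
-0.063 [277.2385215  334.97344738]
-0.059 [277.3171803  327.98779132]
0.0168 [278.19989276 249.59446509]
-0.07 -0.06 1064 [-0.0028 -0.0218 -0.07  ] [ 0.0348  0.024  -0.06  ]
-0.06 -0.05 2911 [-0.0102 -0.0211 -0.06  ] [ 0.0215  0.0236 -0.05  ]
0 0.01 942 [-0.0047 -0.0207  0.    ] [0.0224 0.0233 0.01  ]
0.01 0.03 222 [ 0.0062 -0.021   0.01  ] [0.0224 0.019  0.0182]
```

```bash
python3 -m pendant '[[[-0.02,0.01,0],[0,0,0],0.025],[[-0.038,0.018,0],[0,0,0],0.025],[[-0.04,0.018,0],[0,0,0],0.025],[[-0.04,0.019,0],[0,0,0],0.025],[[-0.04,0.019,0],[0,0,0],0.025],[[-0.04,0.019,0],[0,0,0],0.025],[[-0.04,0.019,0],[0,0,0],0.025],[[-0.04,0.019,0],[0,0,0],0.025],[[-0.04,0.019,0],[0,0,0],0.025],[[-0.02,0.010,0],[0,0,0],0.025]]'
python3 -m pendant '[[[0,0,0],[0,0,0],0.025],[[0,0,0],[0,0,0],0.025]]'
python3 - <<'E'
from h import *
st=arm.observe(); im,d=arm.get_image("wrist"); cv2.imwrite("pics/w4.png",im[:,:,::-1]); C=cloud("wrist",d,st); print(st['position'])
for w in [(.6225,-.159),(.6248,-.079),(.6272,.001),(.6295,.081)]: print(proj("wrist",[*w,.006],st).round())
m=(C[...,2]>.010)&(C[...,2]<.02)&(C[...,0]>.55)&(C[...,0]<.7)&(C[...,1]<.15)&(C[...,1]>-.22)
print(cv2.minAreaRect(C[m][:,:2].astype(np.float32)))
E
```

```text
clock: 8.4
position: [0.6204, -0.1631, 0.16]
ee_rot: [-2.248, -2.193, 0.004]
force: [-0.5, 0.4, -1.0]
width: 0.434
clock: 8.65
position: [0.6203, -0.1585, 0.1608]
ee_rot: [-2.243, -2.197, 0.0]
force: [0.7, -1.4, -1.4]
width: 0.427
[ 0.62034705 -0.15850204  0.1608416 ]
[281. 199.]
[282. 119.]
[283.  27.]
[284. -81.]
((0.6250085830688477, -0.09430228173732758), (0.2304552048444748, 0.09435046464204788), 88.2889633178711)
```

View pics/w4.png

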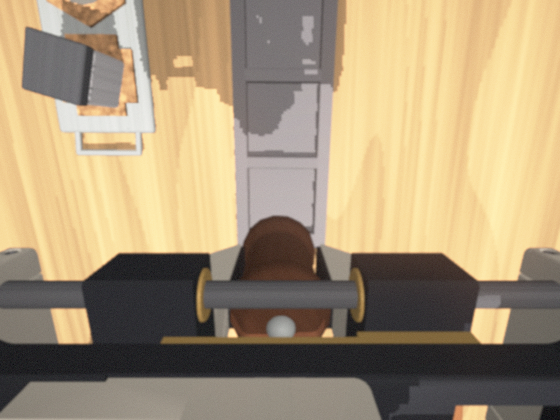

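The wells line up: the second from the right is centred at about (284,117), predicted (282,119). Lowering now.

```bash
python3 -m pendant '[[[0,0.002,0.025],[0,0,0],0.025],[[0,0,0.03],[0,0,0],0.025],[[0,0,0.03],[0,0,0],0.025],[[0,0,0.025],[0,0,0],0.025],[[0,0,0.013],[0,0,0],0.025],[[0,0,0.006],[0,0,0],0.025],[[0,0,0],[0,0,0],0.025],[[0,0,0],[0,0,0],0.025]]'
```

```text
clock: 9.7
position: [0.6235, -0.1604, 0.0337]
ee_rot: [2.245, 2.196, 0.001]
force: [-0.2, -0.3, -0.9]
width: 0.428
```

```bash
python3 -m pendant '[[[0,0,0.003],[0,0,0],0.025],[[0,0,0.002],[0,0,0],0.025],[[0,0,0],[0,0,0],0.025]]'
```

```text
clock: 10.07
position: [0.6227, -0.1603, 0.0276]
ee_rot: [-2.246, -2.196, 0.0]
force: [0.2, -0.2, -2.0]
width: 0.427
```

```bash
python3 -m pendant '[[[0,0,0.002],[0,0,0],0.025],[[0,0,0],[0,0,0],0.025]]'; python3 -m pendant '[[[0,0,0],[0,0,0],0.042],[[0,0,0],[0,0,0],0.05],[[0,0,0],[0,0,0],0.07],[[0,0,0],[0,0,0],0.0918],[[0,0,0],[0,0,0],0.0918]]'
```

```text
clock: 10.32
position: [0.623, -0.1604, 0.0259]
ee_rot: [2.246, 2.196, 0.0]
force: [0.1, 0.3, 0.5]
width: 0.429
clock: 10.95
position: [0.6229, -0.1603, 0.0257]
ee_rot: [2.246, 2.197, 0.0]
force: [0.4, 0.3, 0.6]
width: 0.82
```

```bash
python3 -m pendant '[[[0,0,-0.025],[0,0,0],0.0918],[[0,0,-0.04],[0,0,0],0.0918],[[0,0,-0.04],[0,0,0],0.0918],[[0,0,-0.04],[0,0,0],0.0918],[[0,0,0],[0,0,0],0.0918]]'
python3 - <<'E'
from h import *
st=arm.observe(); im,d=arm.get_image("wrist"); im2,_=arm.get_image("scene")
p=proj("scene",[.6229,-.16,.05]).astype(int)
c=im2[p[1]-70:p[1]+70,p[0]-90:p[0]+90]
cv2.imwrite("pics/w5.png",np.hstack([cv2.resize(im,(400,300)),cv2.resize(c,(386,300))])[:,:,::-1]);print(st['position'])
E
```

```text
clock: 11.58
position: [0.6248, -0.1611, 0.1743]
ee_rot: [2.243, 2.193, 0.006]
force: [0.5, -0.5, -0.5]
width: 0.998
[ 0.62479393 -0.16106964  0.17427559]
```

View pics/w5.png

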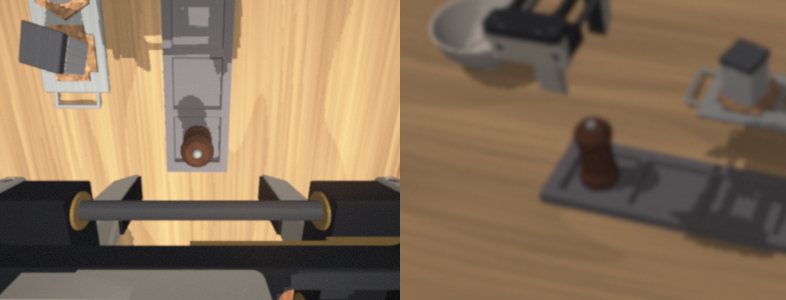

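The mill stands upright in the rightmost well. It is at about (197,150) in the left half of the picture and (598,155) in the right half. Next the shaker.

```bash
python3 -m pendant '[[[0.02,-0.012,0],[0,0,0],0.0918],[[0.037,-0.022,0],[0,0,0],0.0918],[[0.04,-0.024,0],[0,0,0],0.0918],[[0.04,-0.024,0],[0,0,0],0.0918],[[0.04,-0.024,0],[0,0,0],0.0918],[[0.04,-0.024,0],[0,0,0],0.0918],[[0.04,-0.024,0],[0,0,0],0.0918],[[0.02,-0.014,0],[0,0,0],0.0918],[[0,0,0],[0,0,0],0.0918],[[0,0,0],[0,0,0],0.0918]]'
```

```text
clock: 12.92
position: [0.461, 0.1194, 0.1701]
ee_rot: [2.247, 2.196, -0.002]
force: [-0.1, 0.2, -0.2]
width: 0.997
```

```bash
python3 -m pendant '[[[0.001,0,0.029],[0,0,0],0.0918],[[0,0,0.029],[0,0,0],0.0918],[[0,0,0.029],[0,0,0],0.0918],[[0,0,0.029],[0,0,0],0.0918],[[0,0,0.029],[0,0,0],0.0918],[[0,0,0],[0,0,0],0.0918],[[0,0,0],[0,0,0],0.0918]]'
python3 -m pendant '[[[0,0,0],[0,0,0],0.04],[[0,0,0],[0,0,0],0.03],[[0,0,0],[0,0,0],0.03],[[0,0,0],[0,0,0],0.03],[[0,0,0],[0,0,0],0.03],[[0,0,0],[0,0,0],0.03],[[0,0,0],[0,0,0],0.03]]' 25
```

```text
clock: 13.8
position: [0.4618, 0.1206, 0.0263]
ee_rot: [2.247, 2.195, 0.0]
force: [-0.7, -0.9, -0.4]
width: 0.997
clock: 14.68
position: [0.4609, 0.1214, 0.0256]
ee_rot: [-2.246, -2.197, 0.0]
force: [-0.5, 0.5, -1.1]
width: 0.433
```

```bash
python3 -m pendant '[[[0,0,-0.015],[0,0,0],0.03],[[0,0,-0.03],[0,0,0],0.03],[[0,0,-0.035],[0,0,0],0.03],[[0,0,-0.035],[0,0,0],0.03],[[0,0,-0.025],[0,0,0],0.03],[[0,0,0],[0,0,0],0.03]]'
python3 -m pendant '[[[-0.0166,0.014,0],[0,0,0],0.03],[[-0.03,0.026,0],[0,0,0],0.03],[[-0.03,0.026,0],[0,0,0],0.03],[[-0.03,0.026,0],[0,0,0],0.03],[[-0.03,0.026,0],[0,0,0],0.03],[[-0.03,0.026,0],[0,0,0],0.03],[[-0.03,0.024,0],[0,0,0],0.03],[[0,0,0],[0,0,0],0.03],[[0,0,0],[0,0,0],0.03]]'
python3 - <<'E'
from h import *
st=arm.observe(); im,d=arm.get_image("wrist"); cv2.imwrite("pics/w6.png",im[:,:,::-1]); print(st['position'])
Rm=R.from_rotvec(st['ee_rot']).as_matrix();C=cloud("wrist",d,st);L=(C-st['position'])@Rm
m=(np.abs(L[...,0])<.035)&(np.abs(L[...,1])<.03)&(L[...,2]>-.075)&(L[...,2]<.04)&(d>0);P=L[m]
for lo,hi in((-.06,-.05),(-.05,-.03),(0,.005),(.005,.01),(.01,.03)):
    s=P[(P[:,2]>lo)&(P[:,2]<hi)]
    if len(s): print(lo,hi,len(s),s.min(0).round(4),s.max(0).round(4))
for w in [(.6225,-.159),(.6248,-.079),(.6272,.001),(.6295,.081)]: print(proj("wrist",[*w,.006],st).round())
E
```

```text
clock: 15.42
position: [0.4623, 0.1217, 0.1682]
ee_rot: [2.245, 2.196, 0.007]
force: [0.3, 0.1, -1.2]
width: 0.431
clock: 16.55
position: [0.6238, -0.0784, 0.1649]
ee_rot: [-2.245, -2.195, 0.001]
force: [0.1, 0.4, -0.4]
width: 0.433
[ 0.62376911 -0.07836799  0.16485416]
-0.06 -0.05 2311 [-0.01   -0.0214 -0.06  ] [ 0.0158  0.0238 -0.05  ]
-0.05 -0.03 2878 [-0.012 -0.03  -0.05 ] [ 0.0201  0.03   -0.03  ]
0 0.005 182 [ 0.0025 -0.0201  0.    ] [0.0192 0.0228 0.0049]
0.005 0.01 164 [ 0.0037 -0.0183  0.005 ] [0.0194 0.0205 0.0099]
0.01 0.03 55 [ 0.0045 -0.018   0.01  ] [0.019  0.0201 0.0124]
[280. 267.]
[280. 198.]
[281. 119.]
[281.  29.]
```

View pics/w6.png

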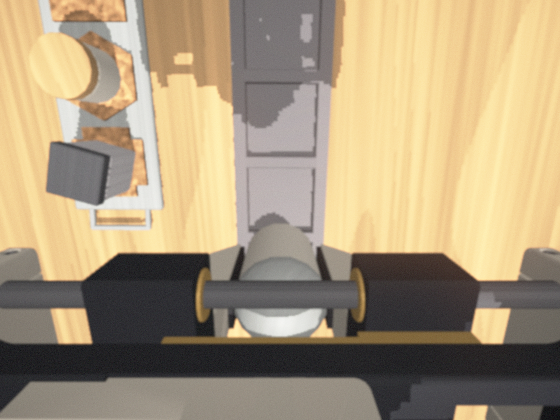

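The shaker hangs upright over the second well from the right, predicted (280,198). Lowering now.

```bash
python3 -m pendant '[[[-0.0005,0.001,0.025],[0,0,0],0.03],[[0,0,0.03],[0,0,0],0.03],[[0,0,0.03],[0,0,0],0.03],[[0,0,0.025],[0,0,0],0.03],[[0,0,0.017],[0,0,0],0.03],[[0,0,0.008],[0,0,0],0.03],[[0,0,0.005],[0,0,0],0.03],[[0,0,0],[0,0,0],0.03],[[0,0,0],[0,0,0],0.03]]'
```

```text
clock: 17.73
position: [0.6261, -0.0795, 0.0264]
ee_rot: [2.246, 2.196, 0.001]
force: [-0.2, -0.8, -0.8]
width: 0.438
```

```bash
python3 -m pendant '[[[0,0,0.003],[0,0,0],0.03],[[0,0,0.002],[0,0,0],0.03],[[0,0,0.0015],[0,0,0],0.03],[[0,0,0],[0,0,0],0.03],[[0,0,0],[0,0,0],0.03]]'
```

```text
clock: 18.35
position: [0.6256, -0.0794, 0.0196]
ee_rot: [-2.246, -2.196, -0.0]
force: [-2.5, 0.6, 5.7]
width: 0.437
```

Contact came at the height I expected. Release, rise, and go to the jar.

```bash
python3 -m pendant '[[[0,0,0],[0,0,0],0.046],[[0,0,0],[0,0,0],0.055],[[0,0,0],[0,0,0],0.07],[[0,0,0],[0,0,0],0.0918],[[0,0,0],[0,0,0],0.0918],[[0,0,-0.025],[0,0,0],0.0918],[[0,0,-0.04],[0,0,0],0.0918],[[0,0,-0.04],[0,0,0],0.0918],[[0,0,-0.04],[0,0,0],0.0918],[[0,0,0],[0,0,0],0.0918]]'
python3 - <<'E'
from h import *
st=arm.observe(); im,d=arm.get_image("wrist"); im2,_=arm.get_image("scene")
p=proj("scene",[.625,-.1,.05]).astype(int)
c=im2[p[1]-70:p[1]+70,p[0]-90:p[0]+90]
cv2.imwrite("pics/w7.png",np.hstack([cv2.resize(im,(400,300)),cv2.resize(c,(386,300))])[:,:,::-1]);print(st['position'])
C=cloud("wrist",d,st).reshape(-1,3)
for l,c in (("jar",(.455,.0445)),("tin",(.456,-.0385)),("mill",(.623,-.16)),("shaker",(.625,-.079))):
    s=C[(np.hypot(C[:,0]-c[0],C[:,1]-c[1])<.034)&(C[:,2]>.045)&(C[:,2]<.11)]
    print(l,len(s),((s.min(0)+s.max(0))/2).round(4),s.max(0).round(3),[np.round(q,3) for q in cv2.minAreaRect(s[s[:,2]>.069][:,:2].astype(np.float32))] if l=="tin" else "")
E
```

```text
clock: 19.6
position: [0.6277, -0.08, 0.1677]
ee_rot: [2.243, 2.193, 0.007]
force: [0.4, 0.2, -1.1]
width: 0.999
[ 0.6276691  -0.0799604   0.16766888]
jar 3828 [0.4555 0.0439 0.0546] [0.48  0.068 0.064] 
tin 3803 [ 0.457  -0.0395  0.0606] [ 0.484 -0.013  0.076] [array([ 0.457, -0.039]), array([0.044, 0.045]), np.float64(72.386)]
mill 595 [ 0.6231 -0.1581  0.0673] [ 0.64  -0.139  0.09 ] 
shaker 1643 [ 0.6268 -0.0799  0.0605] [ 0.647 -0.06   0.076]
```

View pics/w7.png

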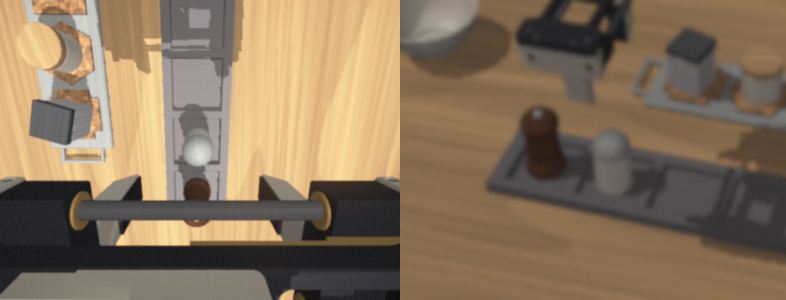

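Mill and shaker both stand upright in the two rightmost wells, at (545,145) and (612,165) in the right half. Now the jar.

```bash
python3 -m pendant '[[[0.015,-0.0216,0],[0,0,0],0.0918],[[0.025,-0.036,0],[0,0,0],0.0918],[[0.025,-0.036,0],[0,0,0],0.0918],[[0.025,-0.036,0],[0,0,0],0.0918],[[0.02,-0.029,0],[0,0,0],0.0918],[[0.01,-0.015,0],[0,0,0],0.0918],[[0,0,0],[0,0,0],0.0918],[[0,0,0],[0,0,0],0.0918]]'
```

```text
clock: 20.7
position: [0.4551, 0.0439, 0.1638]
ee_rot: [2.246, 2.196, -0.001]
force: [0.5, -0.7, -0.3]
width: 1.001
```

```bash
python3 -m pendant '[[[0,0,0.029],[0,0,0],0.0918],[[0,0,0.029],[0,0,0],0.0918],[[0,0,0.029],[0,0,0],0.0918],[[0,0,0.029],[0,0,0],0.0918],[[0,0,0.029],[0,0,0],0.0918],[[0,0,0],[0,0,0],0.0918],[[0,0,0],[0,0,0],0.0918]]'
python3 -m pendant '[[[0,0,0],[0,0,0],0.05],[[0,0,0],[0,0,0],0.038],[[0,0,0],[0,0,0],0.038],[[0,0,0],[0,0,0],0.038],[[0,0,0],[0,0,0],0.038],[[0,0,0],[0,0,0],0.038],[[0,0,0],[0,0,0],0.038]]' 25
```

```text
clock: 21.58
position: [0.4554, 0.0438, 0.0197]
ee_rot: [2.247, 2.195, 0.0]
force: [-0.6, -0.1, -0.2]
width: 0.997
clock: 22.45
position: [0.4547, 0.0444, 0.0193]
ee_rot: [-2.246, -2.197, 0.0]
force: [-2.0, 1.5, 4.5]
width: 0.526
```

```bash
python3 -m pendant '[[[0,0,-0.015],[0,0,0],0.038],[[0,0,-0.03],[0,0,0],0.038],[[0,0,-0.035],[0,0,0],0.038],[[0,0,-0.035],[0,0,0],0.038],[[0,0,-0.025],[0,0,0],0.038],[[0,0,0],[0,0,0],0.038]]'
python3 -m pendant '[[[-0.004,0.0175,0],[0,0,0],0.038],[[-0.008,0.034,0],[0,0,0],0.038],[[-0.008,0.034,0],[0,0,0],0.038],[[-0.008,0.034,0],[0,0,0],0.038],[[-0.008,0.034,0],[0,0,0],0.038],[[-0.004,0.02,0],[0,0,0],0.038],[[0,0,0],[0,0,0],0.038],[[0,0,0],[0,0,0],0.038]]'
python3 - <<'E'
from h import *
st=arm.observe(); im,d=arm.get_image("wrist"); cv2.imwrite("pics/w8.png",im[:,:,::-1]); print(st['position'])
Rm=R.from_rotvec(st['ee_rot']).as_matrix();C=cloud("wrist",d,st);L=(C-st['position'])@Rm
m=(np.abs(L[...,0])<.035)&(np.abs(L[...,1])<.03)&(L[...,2]>-.075)&(L[...,2]<.04)&(d>0);P=L[m]
for lo,hi in((-.045,-.035),(-.035,-.03),(-.005,.0),(.0,.01)):
    s=P[(P[:,2]>lo)&(P[:,2]<hi)]
    if len(s): print(lo,hi,len(s),s.min(0).round(4),s.max(0).round(4))
for w in [(.6225,-.159),(.6248,-.079),(.6272,.001),(.6295,.081)]: print(proj("wrist",[*w,.006],st).round())
E
```

```text
clock: 23.2
position: [0.4559, 0.0445, 0.1613]
ee_rot: [2.245, 2.195, 0.006]
force: [0.1, -0.2, -2.0]
width: 0.524
clock: 24.2
position: [0.6265, 0.0003, 0.158]
ee_rot: [-2.245, -2.195, 0.003]
force: [0.5, 0.3, -2.4]
width: 0.527
[6.26478717e-01 2.99002012e-04 1.58010331e-01]
-0.045 -0.035 5590 [-0.0176 -0.0299 -0.045 ] [ 0.0246  0.03   -0.035 ]
-0.035 -0.03 377 [ 0.0057 -0.03   -0.035 ] [ 0.0242  0.03   -0.03  ]
-0.005 0.0 297 [ 0.0036 -0.0299 -0.005 ] [ 0.0238  0.03   -0.    ]
0.0 0.01 178 [ 0.0062 -0.0255  0.    ] [0.0237 0.0272 0.0062]
[279. 330.]
[279. 268.]
[280. 198.]
[280. 118.]
```

View pics/w8.png

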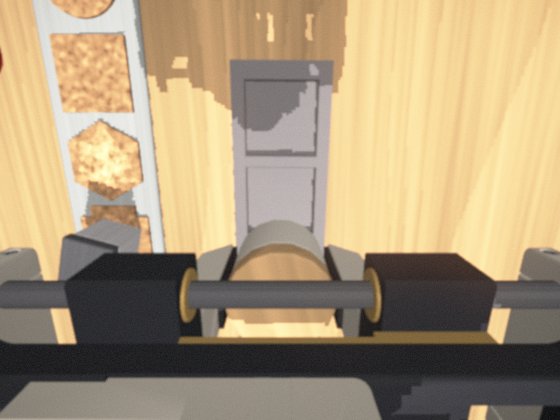

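The jar hangs upright over the third well from the right. I gripped it low, so the fingertips would meet the insert rim (14 mm) just before its foot touches the well floor. I'll release it about 1.5 mm above the floor instead.

```bash
python3 -m pendant '[[[0.0005,0.0005,0.025],[0,0,0],0.038],[[0,0,0.03],[0,0,0],0.038],[[0,0,0.03],[0,0,0],0.038],[[0,0,0.025],[0,0,0],0.038],[[0,0,0.017],[0,0,0],0.038],[[0,0,0.008],[0,0,0],0.038],[[0,0,0.003],[0,0,0],0.038],[[0,0,0],[0,0,0],0.038],[[0,0,0],[0,0,0],0.038]]'
```

```text
clock: 25.38
position: [0.6283, 0.001, 0.022]
ee_rot: [2.245, 2.196, 0.002]
force: [0.1, -1.0, -2.6]
width: 0.52
```

```bash
python3 -m pendant '[[[0,0,0.004],[0,0,0],0.038],[[0,0,0.0025],[0,0,0],0.038],[[0,0,0],[0,0,0],0.038],[[0,0,0],[0,0,0],0.038]]'
```

```text
clock: 25.88
position: [0.6278, 0.001, 0.0147]
ee_rot: [-2.246, -2.197, 0.0]
force: [-0.4, 0.6, -1.2]
width: 0.527
```

```bash
python3 -m pendant '[[[0,0,0],[0,0,0],0.052],[[0,0,0],[0,0,0],0.056],[[0,0,-0.001],[0,0,0],0.07],[[0,0,0],[0,0,0],0.0918],[[0,0,0],[0,0,0],0.0918],[[0,0,-0.025],[0,0,0],0.0918],[[0,0,-0.04],[0,0,0],0.0918],[[0,0,-0.04],[0,0,0],0.0918],[[0,0,-0.04],[0,0,0],0.0918],[[0,0,0],[0,0,0],0.0918]]'
python3 - <<'E'
from h import *
st=arm.observe(); im,d=arm.get_image("wrist"); im2,_=arm.get_image("scene")
p=proj("scene",[.625,-.06,.05]).astype(int)
c=im2[p[1]-70:p[1]+70,p[0]-90:p[0]+90]
cv2.imwrite("pics/w9.png",np.hstack([cv2.resize(im,(400,300)),cv2.resize(c,(386,300))])[:,:,::-1]);print(st['position'])
C=cloud("wrist",d,st).reshape(-1,3)
for l,c in (("jar",(.627,.001)),("tin",(.456,-.0385)),("shaker",(.625,-.079))):
    s=C[(np.hypot(C[:,0]-c[0],C[:,1]-c[1])<.034)&(C[:,2]>.045)&(C[:,2]<.11)]
    if len(s)>9: print(l,len(s),((s.min(0)+s.max(0))/2).round(4),s.max(0).round(3),[np.round(q,3) for q in cv2.minAreaRect(s[s[:,2]>.069][:,:2].astype(np.float32))] if l=="tin" else "")
E
```

```text
clock: 27.12
position: [0.6299, 0.0008, 0.1641]
ee_rot: [2.243, 2.194, 0.007]
force: [-0.5, -0.3, -1.0]
width: 0.997
[0.62988899 0.0008071  0.16414806]
jar 2204 [0.6291 0.0011 0.052 ] [0.653 0.025 0.058] 
tin 1283 [ 0.4612 -0.0254  0.0602] [ 0.484 -0.012  0.075] [array([ 0.462, -0.022]), array([0.015, 0.045]), np.float64(82.799)]
shaker 414 [ 0.6272 -0.0771  0.0594] [ 0.645 -0.059  0.074]
```

View pics/w9.png

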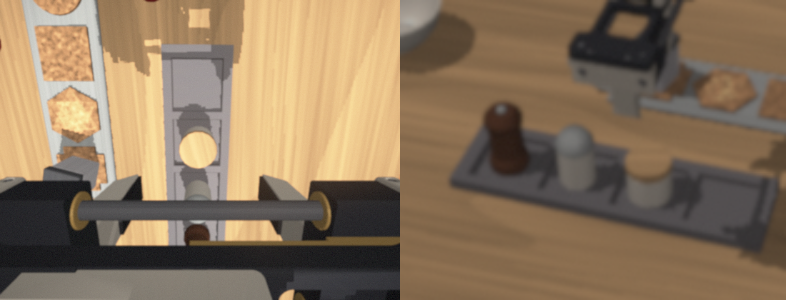

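Three are in place: mill (507,140), shaker (575,158) and jar (648,180). Now the tin, turning the jaws 16° to square with its sides.

```bash
python3 -m pendant '[[[-0.004,-0.0175,0],[0,0,0],0.0918],[[-0.009,-0.034,0],[0,0,0],0.0918],[[-0.009,-0.034,0],[0,0,0],0.0918],[[-0.009,-0.034,0],[0,0,0],0.0918],[[-0.008,-0.034,0],[0,0,0],0.0918],[[-0.0043,-0.0172,0],[0,0,0],0.0918],[[0,0,0],[0,0,8],0.0918],[[0,0,0],[0,0,8.2],0.0918],[[0,0,0],[0,0,0],0.0918],[[0,0,0],[0,0,0],0.0918]]'
python3 - <<'E'
from h import *
st=arm.observe();Rm=R.from_rotvec(st['ee_rot']).as_matrix(); print("tool y ang",np.degrees(np.arctan2(Rm[1,1],Rm[0,1])))
e=np.array([.4565,-.0387,.030])-st['position'];print("shift tool",(Rm.T@e).round(4))
E
```

```text
clock: 28.48
position: [0.4563, -0.0383, 0.1604]
ee_rot: [-2.53, -1.863, 0.001]
force: [-0.2, -0.9, 0.4]
width: 0.997
tool y ang -17.271204844547803
shift tool [-0.0003  0.0003  0.1304]
```

```bash
python3 -m pendant '[[[0,0,0.027],[0,0,0],0.0918],[[0,0,0.027],[0,0,0],0.0918],[[0,0,0.027],[0,0,0],0.0918],[[0,0,0.027],[0,0,0],0.0918],[[0,0,0.027],[0,0,0],0.0918],[[0,0,0],[0,0,0],0.0918],[[0,0,0],[0,0,0],0.0918]]'
python3 -m pendant '[[[0,0,0],[0,0,0],0.046],[[0,0,0],[0,0,0],0.032],[[0,0,0],[0,0,0],0.032],[[0,0,0],[0,0,0],0.032],[[0,0,0],[0,0,0],0.032],[[0,0,0],[0,0,0],0.032],[[0,0,0],[0,0,0],0.032]]' 25
```

```text
clock: 29.35
position: [0.4566, -0.0386, 0.0263]
ee_rot: [2.532, 1.859, 0.001]
force: [-0.1, -0.5, -0.5]
width: 0.997
clock: 30.22
position: [0.4562, -0.0384, 0.0257]
ee_rot: [-2.533, -1.858, 0.0]
force: [0.1, 0.5, 1.1]
width: 0.476
```

```bash
python3 -m pendant '[[[0,0,-0.015],[0,0,0],0.032],[[0,0,-0.03],[0,0,0],0.032],[[0,0,-0.03],[0,0,0],0.032],[[0,0,-0.03],[0,0,0],0.032],[[0,0,-0.03],[0,0,0],0.032],[[0,0,0],[0,0,-5],0.032],[[0,0,0],[0,0,-6.2],0.032],[[0,0,0],[0,0,-5],0.032],[[0,0,0],[0,0,0],0.032]]'
python3 - <<'E'
from h import *
st=arm.observe(); im,d=arm.get_image("wrist"); cv2.imwrite("pics/w10.png",im[:,:,::-1]); print(st['position'])
Rm=R.from_rotvec(st['ee_rot']).as_matrix();C=cloud("wrist",d,st);L=(C-st['position'])@Rm
m=(np.abs(L[...,0])<.035)&(np.abs(L[...,1])<.025)&(L[...,2]>-.075)&(L[...,2]<.04)&(d>0);P=L[m]
for lo,hi in((-.055,-.045),(-.045,-.035),(-.005,.005),(.005,.02)):
    s=P[(P[:,2]>lo)&(P[:,2]<hi)]
    if len(s): print(lo,hi,len(s),s.min(0).round(4),s.max(0).round(4))
e=np.array([.6295,.081,.16])-st['position'];print("shift tool",(Rm.T@e).round(4))
E
```

```text
clock: 31.35
position: [0.4561, -0.0387, 0.1614]
ee_rot: [2.247, 2.195, 0.001]
force: [-0.5, 0.8, -0.2]
width: 0.478
[ 0.45605781 -0.03869879  0.16140464]
-0.055 -0.045 5118 [-0.0132 -0.0232 -0.0549] [ 0.0215  0.025  -0.045 ]
-0.045 -0.035 724 [-0.0084 -0.0249 -0.045 ] [ 0.0217  0.0227 -0.035 ]
-0.005 0.005 455 [ 0.009  -0.0248 -0.005 ] [0.0203 0.025  0.005 ]
0.005 0.02 194 [ 0.0171 -0.0198  0.005 ] [0.0203 0.0215 0.0112]
shift tool [0.1237 0.1706 0.0015]
```

View pics/w10.png

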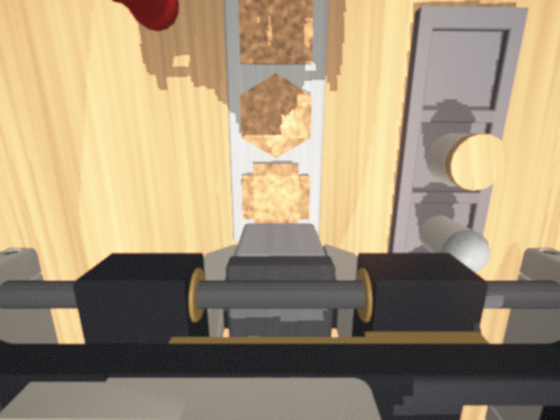

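The tin hangs upright and square in the jaws. I'll carry it to the leftmost well at transport height, with its foot at about 0.147 m, clear of the jar.

```bash
python3 -m pendant '[[[0.0127,0.017,0],[0,0,0],0.032],[[0.022,0.03,0],[0,0,0],0.032],[[0.022,0.03,0],[0,0,0],0.032],[[0.022,0.03,0],[0,0,0],0.032],[[0.022,0.03,0],[0,0,0],0.032],[[0.015,0.022,0],[0,0,0],0.032],[[0.008,0.0116,0],[0,0,0],0.032],[[0,0,0],[0,0,0],0.032],[[0,0,0],[0,0,0],0.032]]'
python3 - <<'E'
from h import *
st=arm.observe(); im,d=arm.get_image("top"); cv2.imwrite("pics/t11.png",cv2.resize(im[100:280,150:390],(800,600))[:,:,::-1])
Rm=R.from_rotvec(st['ee_rot']).as_matrix()
e=np.array([.6295,.081,.0197])-st['position'];print(st['position'],"shift tool",(Rm.T@e).round(4))
E
```

```text
clock: 32.52
position: [0.6288, 0.0805, 0.1607]
ee_rot: [-2.247, -2.195, 0.001]
force: [0.6, 1.3, -1.3]
width: 0.479
[0.62879309 0.0805392  0.16067135] shift tool [0.0005 0.0008 0.141 ]
```

```bash
python3 -m pendant '[[[0.0005,0.001,0.025],[0,0,0],0.032],[[0,0,0.03],[0,0,0],0.032],[[0,0,0.03],[0,0,0],0.032],[[0,0,0.025],[0,0,0],0.032],[[0,0,0.017],[0,0,0],0.032],[[0,0,0.006],[0,0,0],0.032],[[0,0,0],[0,0,0],0.032],[[0,0,0],[0,0,0],0.032]]'
```

```text
clock: 33.58
position: [0.6312, 0.0819, 0.0287]
ee_rot: [2.245, 2.196, 0.002]
force: [-0.2, -0.4, -1.0]
width: 0.479
```

```bash
python3 -m pendant '[[[0,0,0.004],[0,0,0],0.032],[[0,0,0.003],[0,0,0],0.032],[[0,0,0.0015],[0,0,0],0.032],[[0,0,0],[0,0,0],0.032],[[0,0,0],[0,0,0],0.032]]'
```

```text
clock: 34.2
position: [0.6304, 0.082, 0.0198]
ee_rot: [-2.246, -2.196, -0.0]
force: [-2.4, 0.3, 6.1]
width: 0.474
```

Contact. Release, rise and check.

```bash
python3 -m pendant '[[[0,0,0],[0,0,0],0.046],[[0,0,0],[0,0,0],0.052],[[0,0,0],[0,0,0],0.07],[[0,0,0],[0,0,0],0.0918],[[0,0,0],[0,0,0],0.0918],[[0,0,-0.025],[0,0,0],0.0918],[[0,0,-0.04],[0,0,0],0.0918],[[0,0,-0.04],[0,0,0],0.0918],[[0,0,-0.04],[0,0,0],0.0918],[[0,0,0],[0,0,0],0.0918]]'
python3 -m pendant '[[[0,-0.03,-0.01],[0,0,0],0.0918],[[0,-0.04,-0.01],[0,0,0],0.0918],[[0,-0.04,-0.01],[0,0,0],0.0918],[[0,-0.04,-0.01],[0,0,0],0.0918],[[0,-0.04,0],[0,0,0],0.0918],[[0,-0.04,0],[0,0,0],0.0918],[[0.04,0,0],[0,0,0],0.0918],[[0.04,0,0],[0,0,0],0.0918],[[0,0,0],[0,0,0],0.0918]]'
python3 - <<'E'
from h import *
im,d=arm.get_image("top"); im2,_=arm.get_image("scene")
p=proj("scene",[.625,-.04,.05]).astype(int);c=im2[p[1]-70:p[1]+70,p[0]-90:p[0]+90]
cv2.imwrite("pics/f.png",np.hstack([cv2.resize(im,(400,300)),cv2.resize(c,(386,300))])[:,:,::-1])
C=cloud("top",d).reshape(-1,3)
m=(C[:,2]>.003)&(C[:,2]<.02)&(C[:,0]>.56)&(C[:,0]<.7)&(C[:,1]<.15)&(C[:,1]>-.23)
r=cv2.minAreaRect(C[m][:,:2].astype(np.float32));print(r)
a=np.radians(-1.67);c0=np.array(r[0]);ex=np.array([np.cos(a),np.sin(a)]);ey=np.array([-np.sin(a),np.cos(a)])
for l,c,lo in (("mill",(.6225,-.159),.07),("shaker",(.6248,-.079),.06),("jar",(.6272,.001),.05),("tin",(.6295,.081),.06)):
    s=C[(np.hypot(C[:,0]-c[0],C[:,1]-c[1])<.036)&(C[:,2]>lo)&(C[:,2]<.11)]
    if len(s)<5: print(l,len(s)); continue
    q=(s.min(0)+s.max(0))/2; e=q[:2]-c0; print(l,len(s),q.round(4),"in insert",(e@ex).round(4),(e@ey).round(4),"ztop",np.percentile(s[:,2],95).round(4))
E
```

```text
clock: 35.45
position: [0.6326, 0.0819, 0.1677]
ee_rot: [2.244, 2.194, 0.008]
force: [0.2, -0.7, -0.1]
width: 1.002
clock: 36.58
position: [0.4017, 0.1697, 0.2036]
ee_rot: [-2.24, -2.202, 0.001]
force: [-0.9, -1.5, 0.0]
width: 1.002
((0.630838930606842, -0.04025024175643921), (0.1374804973602295, 0.3792259097099304), 0.018854040652513504)
mill 252 [ 0.6217 -0.1579  0.0813] in insert -0.0057 -0.1179 ztop 0.0883
shaker 227 [ 0.6251 -0.079   0.0687] in insert -0.0046 -0.0389 ztop 0.0748
jar 324 [0.6279 0.0019 0.0559] in insert -0.0042 0.042 ztop 0.0582
tin 357 [0.6308 0.0816 0.0666] in insert -0.0036 0.1218 ztop 0.0703
```

View pics/f.png

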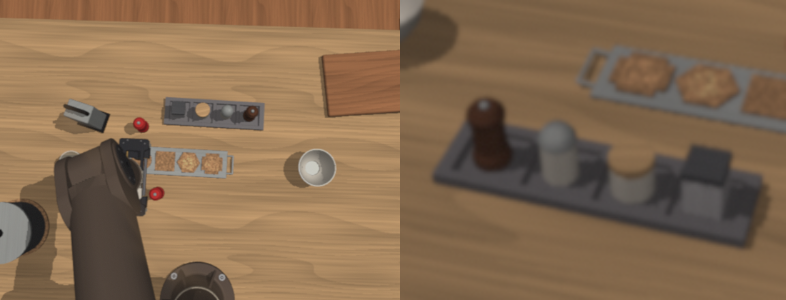

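```bash
python3 -m pendant '[[[0,0,0],[0,0,0],0.0918],[[0,0,0],[0,0,0],0.0918]]'; python3 -c "
from cell import arm
print(arm.sign_off())"
```

```text
clock: 36.92
position: [0.4024, 0.1661, 0.2041]
ee_rot: [-2.248, -2.195, 0.0]
force: [0.7, 0.5, 0.4]
width: 1.002
the job is handed in; nothing more can be done
None
```

I moved all four things into the insert in reverse order and handed the job in at about 37 s. As the robot sees it, the tray ran mill, shaker, jar, tin from left to right, and the insert now runs tin, jar, shaker, mill.

**Last checks:**
- **Position:** the top camera puts each thing within about 2 mm of its well centre, measured against the insert pose found at the start.
- **Height and uprightness:** the tops read 5 to 6 mm lower than on the tray, which fits standing on the well floors. All four look upright in the scene picture.
- **Bystanders:** the arm was well clear of the tumbler, the grater and the bowl. In the last picture the grater and the bowl look undisturbed, but the arm partly hides the tumbler.

**Not as planned:**
- **Jar:** I gripped it a little low, so I released it about 1.4 mm above its well floor to keep the fingertips off the insert's rim.
- **Insert outline:** the last fit disagreed, at 137 x 379 mm instead of 94 x 342 mm. It probably took in other points, so I used the earlier fits, which agreed with each other.
- **Grip widths:** the mill read about 39 mm and the tin about 44 mm. Their straight bodies are 36 and 42 mm, so the pads probably also touched a wider part. Both still hung upright.

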